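Load sample tubes, dock the carrier and lock it

ROBOT

A 7-joint arm with a two-finger parallel gripper is mounted at the origin on the work surface. World frame = base frame: x ahead of the robot, y to its left, z up, the work surface at z = 0. Lengths are in m, angles in rad, forces in N, time in s.
With the tool pointing down it reaches from about 0.425 to 0.825 m from the base axis. Payload 3.6 kg.
Tool frame: the origin (TCP) lies where the fingers leave the gripper's body, on its centre line; the fingertips stand 73 mm ahead of it and the grasp point (between the pads) lies 54 mm ahead of it; z points along the fingers, y is the line along which they close (so a half turn about z gives the same grasp; the last joint's range is limited). The gripper opens to 85 mm and grips with 20 to 120 N. Pads are 22 mm wide; open, the fingers measure 114 mm over their backs; the gripper's body (76 mm by 85 mm) begins 54 mm behind the grasp point. The pads swing forward as they close: fully open they stand 13 mm farther back than shut.
Start: joints at [-1.331, 0.615, -0.013, 1.423, 0.008, 1.103, -0.04], TCP at [0.171, 0.627, 0.304] pointing down, gripper open.
Joint ranges: [-3.12, 3.12], [-0.3, 2.06], [-1.34, 1.32], [0.26, 2.42], [-1.36, 4.5], [0.01, 1.98], [-2.84, 2.84]. Speed limits (rad/s): [2.79, 2.79, 3.14, 3.14, 3.14, 3.14, 3.14].

INTERFACE

Orientations are given as a unit quaternion [x, y, z, w].
In Python, from station import arm, snapshot, camera_info, ticket gives the robot as it stands. Calls block until the motion is done:
- arm.movep(position, orientation): joint-space move of the TCP to a pose.
- arm.line_to(position, velocity=0.15, ori=None): straight line of the TCP; ori=None keeps the orientation; velocity is the mean speed in m/s.
- arm.move_j(angles): joint-space move.
- arm.move_gripper(opening, effort=None): opening from 0.0 (shut) to 1.0 (fully open); effort is the grip in N (None keeps the last); returns when the fingers have stopped.
- arm.pause(seconds).
- arm.ik(position, orientation): joint angles nearest the present ones, or None.
- snapshot(name): name is "scene" or "top" or "wrist"; returns the picture (400x640x3 uint8, blue, green, red); there is no depth.
- camera_info(name): a dict with "fx", "fy", "cx", "cy" (pixels), "R" (3x3) and "t" (3): a world point X has camera coordinates R X + t; the wrist camera has in their place "T_tool_cam" (4x4, takes a point from camera to tool coordinates, whose origin is the TCP and whose axes are the flange's). Camera axes: x right, y down, z forward; pixel columns grow to the right and rows downward; lengths in m; the calibration is good to about 2 mm. The wrist camera is an equidistant fisheye: a pixel r from the principal point sees the ray r / f radians off the axis. A picture is of the moment at which its call begins: read the wrist's pose just before it. camera_info takes no time and is no camera call.
A pose or a line that the arm cannot do raises arm.MotionError and nothing moves.
- ticket.finish_job(): hands the job in; it is judged then, once.
Readings, each from a call of its own:
- arm.read_time(): time.
- arm.read_joint_positions(): joint angles.
- arm.read_dq(): joint speeds.
- arm.read_effort(): joint torques, N m.
- arm.read_tool_pos(): TCP position.
- arm.read_eef_rot(): TCP orientation.
- arm.read_ft_force(): force on the tool from outside, world axes, zero at the start.
- arm.read_wrist_torque(): the same for the moment, N m.
- arm.read_opening(): opening from 0.0 (shut) to 1.0 (fully open).
- arm.read_finger_force(): force on a finger pad.
Only numpy, scipy, OpenCV 4.12 (cv2) and the standard library are available. Lean on these libraries where they do the work, as an engineer would, in place of code of your own. Each camera call takes 0.05 s, during which the arm holds its last target. There are 200 camera calls.

TASK

Stand every capped sample tube that lies on the bench upright in the grey carrier, cap up, one to a socket and fully down (any socket will do). When all are in, slide the carrier smoothly along its rail until it is fully home against the stop, then swing the locking arm all the way down over the carrier's end. Leave everything else on the bench where it is.

Things in the scene. Friction and masses are not known exactly. Their poses are not given: they have to be found in the camera images.
- tube0: capped tube (four or five alike are present): 125 mm long, round white body 28 mm across, foot tapering to 10 mm over its last 9 mm; square blue cap 28 x 28 mm, 24 mm long, at the other end. About 60 g. Starts lying flat, cap to the left or right as the robot sees it. Origin on its axis at mid-length, x axis towards the cap (up when standing; the origin is then 62.5 mm above the socket floor).
- tube1: capped tube (four or five alike are present): 125 mm long, round white body 28 mm across, foot tapering to 10 mm over its last 9 mm; square blue cap 28 x 28 mm, 24 mm long, at the other end. About 60 g. Starts lying flat, cap to the left or right as the robot sees it. Origin on its axis at mid-length, x axis towards the cap (up when standing; the origin is then 62.5 mm above the socket floor).
- tube2: capped tube (four or five alike are present): 125 mm long, round white body 28 mm across, foot tapering to 10 mm over its last 9 mm; square blue cap 28 x 28 mm, 24 mm long, at the other end. About 60 g. Starts lying flat, cap to the left or right as the robot sees it. Origin on its axis at mid-length, x axis towards the cap (up when standing; the origin is then 62.5 mm above the socket floor).
- tube3: capped tube (four or five alike are present): 125 mm long, round white body 28 mm across, foot tapering to 10 mm over its last 9 mm; square blue cap 28 x 28 mm, 24 mm long, at the other end. About 60 g. Starts lying flat, cap to the left or right as the robot sees it. Origin on its axis at mid-length, x axis towards the cap (up when standing; the origin is then 62.5 mm above the socket floor).
- tube4: capped tube (four or five alike are present): 125 mm long, round white body 28 mm across, foot tapering to 10 mm over its last 9 mm; square blue cap 28 x 28 mm, 24 mm long, at the other end. About 60 g. Starts lying flat, cap to the left or right as the robot sees it. Origin on its axis at mid-length, x axis towards the cap (up when standing; the origin is then 62.5 mm above the socket floor).
- loader: fixed loading module: grey base plate 82 x 660 x 12 mm (x -32 to +50 mm) with an aluminium rail along its y axis, and on its far side (x +50 to +120 mm, y -115 to +185 mm) a white scanner housing 62 mm high. Origin on the bench under the rail. The carrier is docked towards its +y end, where the stop and locking arm are.
- socket0 (a point): centre of the floor of socket 0 of 5 in the grey carrier (0 nearest the push post, 56 mm pitch along the loader's y). Square sockets 30.5 x 30.5 mm, 44 mm deep from the carrier's top, which is 76 mm above the bench; socket floor 32 mm above the bench. The carrier block is 50 mm wide. Moves with the carrier.
- socket1 (a point): centre of the floor of socket 1 of 5 in the grey carrier (0 nearest the push post, 56 mm pitch along the loader's y). Square sockets 30.5 x 30.5 mm, 44 mm deep from the carrier's top, which is 76 mm above the bench; socket floor 32 mm above the bench. The carrier block is 50 mm wide. Moves with the carrier.
- socket2 (a point): centre of the floor of socket 2 of 5 in the grey carrier (0 nearest the push post, 56 mm pitch along the loader's y). Square sockets 30.5 x 30.5 mm, 44 mm deep from the carrier's top, which is 76 mm above the bench; socket floor 32 mm above the bench. The carrier block is 50 mm wide. Moves with the carrier.
- socket3 (a point): centre of the floor of socket 3 of 5 in the grey carrier (0 nearest the push post, 56 mm pitch along the loader's y). Square sockets 30.5 x 30.5 mm, 44 mm deep from the carrier's top, which is 76 mm above the bench; socket floor 32 mm above the bench. The carrier block is 50 mm wide. Moves with the carrier.
- socket4 (a point): centre of the floor of socket 4 of 5 in the grey carrier (0 nearest the push post, 56 mm pitch along the loader's y). Square sockets 30.5 x 30.5 mm, 44 mm deep from the carrier's top, which is 76 mm above the bench; socket floor 32 mm above the bench. The carrier block is 50 mm wide. Moves with the carrier.
- post (a point): top centre of the steel push post that stands on the low tab (top 41 mm above the bench) at the carrier's -y end: 30 mm (loader x) by 16 mm (loader y), its top 103 mm above the bench, 88 mm from socket 0.
- carrier (a joint): position of the carrier along the rail, m: 0 = loading end, 0.10 = docked, hard against the stop. It grows along the loader's +y, starts at 0 to 0.03. Sliding friction about 2.5 N plus 8 N per m/s; it stays where it is left.
- lock (a joint): angle of the steel locking arm at the docking end, rad: 0 = lying level over the carrier's leading tab (locked, on its end stop), 1.5 = upright (open). It starts at 1.2 to 1.5, and is stiff (about 3 N at its cross-bar): it stays where it is left.
- lock_pivot (a point): hinge of the locking arm, at the middle of the arm, 48 mm above the bench; its axis is the loader's x. The arm, 20 mm wide and 12 mm thick, reaches 81 mm from it; it swings down towards the loader's -y. Two steel cheeks (outer faces 48 mm apart, tops 58 mm above the bench) hold it.
- lock_bar (a point): centre of the black round cross-bar at the free end of the locking arm: 14 mm thick, 50 mm long along the loader's x, 78 mm from the pivot.
- tipbox: bystander: tip box 85 x 125 x 59 mm, origin under its centre
- beaker: bystander: empty beaker, 84 mm across, 100 mm tall, origin under its centre
- rack: bystander: flat green small-tube rack 100 x 200 x 35 mm, origin under its centre
- reagent: bystander: amber jar 72 mm across, 130 mm tall, origin under its centre
Not all that is in view belongs to the job. What is shaped like the tube0 but red is not meant.

How it is judged:
By the outcome, as a careful person would: the job done as asked, in the order asked, and still so for the second after the job is handed in, with the robot touching nothing.
Of tube0, tube1, tube2, tube3, tube4 only 4 to 5 are there at a start; the rules pass over those that are not, and their reading is None.
At some moment in a run one of tube0, tube1, tube2, tube3, tube4 may be knocked a few centimetres aside while the robot is not near it.
It also fails if it takes over 210 s, if anything falls off the work surface, if the arm or the gripper's body presses on something with over 40 N, if the wrist force passes 120 N, or if a joint passes its speed limit or range.

## Working session

There is one attempt and no reset: what is moved stays moved. The work goes in short steps, each a Python script; the robot and the scene stay as the last script left them, time stands still between calls to the robot, and variables do not carry over. Pictures are saved under pics/ and viewed, at most 14 in all, crops included, and the job is handed in when it is done.

```bash
ls; mkdir -p pics
python3 - <<'E'
from station import arm, snapshot, camera_info
import cv2, numpy as np
for n in ("scene","top"):
    cv2.imwrite(f"pics/{n}0.png", snapshot(n)); 
for n in ("scene","top","wrist"):
    print(n,{k:np.round(v,4).tolist() for k,v in camera_info(n).items()})
print(arm.read_time(), arm.read_tool_pos(), arm.read_eef_rot(),arm.read_opening())
E
```

```text
pics
scene {'fx': 363.1741, 'fy': 363.1741, 'cx': 314.8369, 'cy': 209.2319, 'R': [[-0.3595, 0.933, 0.0128], [0.6253, 0.2511, -0.7389], [-0.6926, -0.2577, -0.6737]], 't': [0.1788, -0.2689, 1.7965]}
top {'fx': 443.872, 'fy': 443.872, 'cx': 309.9503, 'cy': 200.5716, 'R': [[-0.0238, -0.9997, 0.0051], [-0.9747, 0.022, -0.2226], [0.2224, -0.0103, -0.9749]], 't': [0.0183, 0.5697, 1.5549]}
wrist {'fx': 309.7069, 'fy': 309.7069, 'cx': 319.3206, 'cy': 197.5539, 'T_tool_cam': [[-0.0008, -0.9496, -0.3136, 0.0817], [1.0, -0.0003, -0.0014, 0.0011], [0.0013, -0.3136, 0.9496, -0.0697], [0.0, 0.0, 0.0, 1.0]]}
0.1 [0.17058773 0.62667601 0.30286207] [ 1.32479504e-01  9.91185070e-01 -1.14713223e-03 -1.47075694e-04] 0.9968175037714391
```

View pics/scene0.png

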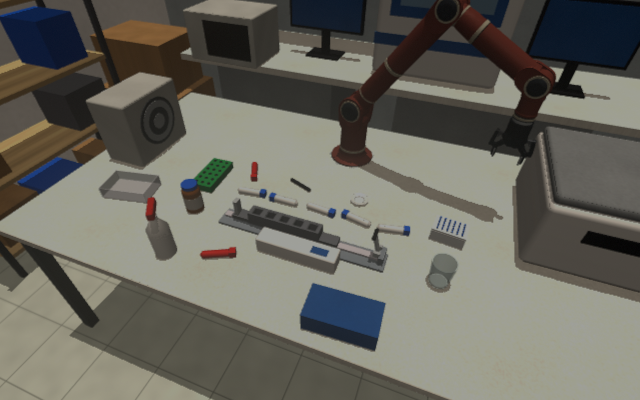

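View pics/top0.png

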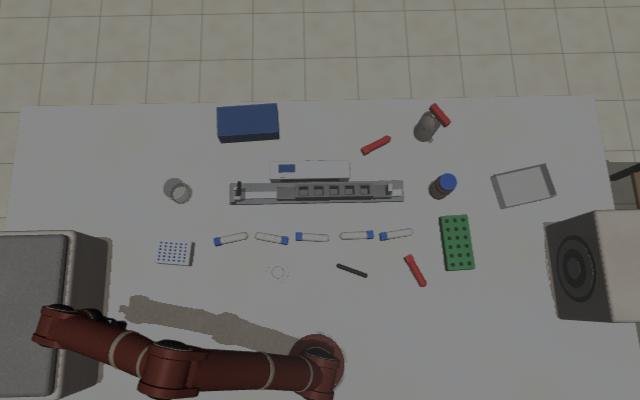

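The top view shows five white tubes with blue caps, at (231,239), (272,238), (312,238), (357,236) and (396,235). The two red look-alikes at (376,145) and (415,270) are not meant. The carrier runs from x=278 to 392 at row 190, with the post at about (390,188) and the lock at about (238,188).

```bash
cat > h.py <<'E'
from station import arm, snapshot, camera_info, ticket
import cv2, numpy as np
from scipy.spatial.transform import Rotation as Rn
def tool_q(yaw):  # tool z down, tool y (closing line) at world angle yaw+90deg ; tool x at angle yaw
    x=np.array([np.cos(yaw),np.sin(yaw),0]); z=np.array([0,0,-1.])
    return Rn.from_matrix(np.c_[x,np.cross(z,x),z]).as_quat()
def shot(name):
    """picture and function px(N,2),z -> world points on plane z"""
    p=np.array(arm.read_tool_pos()); R=Rn.from_quat(arm.read_eef_rot()).as_matrix()
    im=snapshot(name); return im, caster(name,p,R)
def caster(name,p=None,R=None):
    c=camera_info(name)
    def cast(px,z):
        px=np.atleast_2d(np.asarray(px,float)); d=(px-[c['cx'],c['cy']])/[c['fx'],c['fy']]
        if name=='wrist':
            r=np.linalg.norm(d,axis=1,keepdims=True); r=np.maximum(r,1e-9)
            ray=np.c_[d/r*np.sin(r),np.cos(r)]; T=np.array(c['T_tool_cam'])
            o=p+R@T[:3,3]; D=ray@(R@T[:3,:3]).T
        else:
            Rc=np.array(c['R']); o=-Rc.T@np.array(c['t']); D=np.c_[d,np.ones(len(d))]@Rc
        return o+D*((z-o[2])/D[:,2])[:,None]
    return cast
E
python3 - <<'E'
from h import *
im=cv2.imread('pics/top0.png'); c=caster('top')
for n,p,z in [('t',(231,239),.014),('t',(272,238),.014),('t',(312,238),.014),('t',(357,236),.014),('t',(396,235),.014),('post',(390,188),.1),('lock',(238,188),.1),('s',(304,191),.076),('s',(364,190),.076),('beaker',(180,193),.05),('jar',(442,187),.1),('rack',(457,242),.03),('pen',(352,270),0),('red',(415,270),.01),('ring',(278,272),0),('scanner',(310,170),.062)]:
    print(n,np.round(c(p,z)[0],3))
cv2.imwrite('pics/c1.png',cv2.resize(im[140:300,210:410],None,fx=4,fy=3.75,interpolation=3)); 
q=tool_q(0); print(arm.ik([.5,.02,.33],q),arm.ik([.55,.02,.33],tool_q(np.pi)))
E
```

```text
t [0.443 0.299 0.014]
t [0.443 0.148 0.014]
t [0.44  0.    0.014]
t [ 0.443 -0.166  0.014]
t [ 0.444 -0.311  0.014]
post [ 0.602 -0.283  0.1  ]
lock [0.614 0.262 0.1  ]
s [0.603 0.026 0.076]
s [ 0.602 -0.193  0.076]
beaker [0.613 0.483 0.05 ]
jar [ 0.601 -0.47   0.1  ]
rack [ 0.41  -0.529  0.03 ]
pen [ 0.32  -0.144  0.   ]
red [ 0.314 -0.372  0.01 ]
ring [0.319 0.128 0.   ]
scanner [0.687 0.002 0.062]
[-0.68666474  0.47431606  0.90557461  1.8258176  -0.42702998  1.05041755
 -1.18686639] [-0.2020817   0.43699414  0.18795663  1.68286228 -0.0923514   1.03039662
  1.58697894]
```

View pics/c1.png

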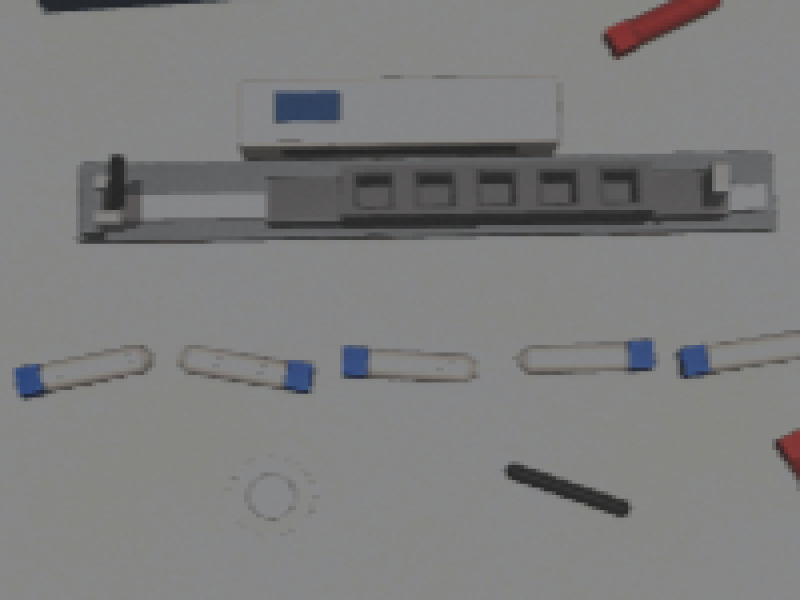

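Run:
```python
from h import *
q=tool_q(np.pi)
for i,(x,y) in enumerate([(.50,.0),(.60,-.13),(.60,.18)]):
    arm.movep([x,y,.33],q); arm.pause(.3)
    p=arm.read_tool_pos(); r=arm.read_eef_rot(); im=snapshot('wrist')
    cv2.imwrite(f'pics/w{i}.png',im); np.savez(f'w{i}.npz',p=p,R=Rn.from_quat(r).as_matrix()); print(p,arm.read_joint_positions(),arm.read_time())
# feasibility scan
def Rtube_pick(u): u=np.array([np.cos(u),np.sin(u),0]);Z=np.array([0,0,1.]);return np.c_[u,np.cross(Z,u),Z]
def Rtube_place(h): h=np.array([np.cos(h),np.sin(h),0]);Z=np.array([0,0,1.]);return np.c_[Z,np.cross(-h,Z),-h]
for a in (0,15,30,45):
    a=np.radians(a); z=np.array([-np.sin(a),0,-np.cos(a)])
    for s in (1,-1):
        y=np.array([0,s,0]); Rt=np.c_[np.cross(y,z),y,z]
        out=[]
        for yy,u in ((.3,1.57),(.15,-1.57),(0,1.57),(-.17,-1.57),(-.31,1.57)):
            R=Rtube_pick(u)@Rt; g=np.array([.443,yy+.05*np.sin(u),.022])
            j=arm.ik(g-.054*R[:,2],Rn.from_matrix(R).as_quat()); out.append(None if j is None else np.round(j,1).tolist())
        o2=[]
        for yy in (-.19,-.08,.03):
            R=Rtube_place(0)@Rt; g=np.array([.60,yy,.145])
            j=arm.ik(g-.054*R[:,2],Rn.from_matrix(R).as_quat()); o2.append(None if j is None else np.round(j,1).tolist())
        print(a,s,*out,'PLACE',*o2,sep='\n  ')
```

```text
[5.00041527e-01 3.20928056e-04 3.29964080e-01] [-0.2239511   0.36088693  0.24984623  1.81533607 -0.1054594   0.97830002
  1.64063507] 2.9667
[ 0.59986818 -0.12865524  0.33034013] [ 0.01081828  0.54430295  0.27563207  1.50436611 -0.15816787  1.11450306
  1.89070424] 4.0167
[0.60032258 0.17876411 0.33008989] [-0.47852375  0.56467631  0.26189658  1.46554178 -0.1535354   1.13147279
  1.37919779] 5.55
0.0
  1
  [-0.6, 0.8, -0.1, 1.9, 0.2, 0.5, 2.3]
  [-0.5, 0.7, 0.3, 2.2, -0.7, 0.3, 0.4]
  [-0.1, 0.7, -0.1, 2.2, 0.2, 0.2, 2.8]
  [0.2, 0.8, 0.4, 2.1, -0.7, 0.4, 1.1]
  [0.9, 0.8, -0.6, 2.0, 0.9, 0.6, 2.8]
  PLACE
  [1.2, 1.6, -1.2, 2.4, 3.6, 1.2, -0.3]
  None
  None
0.0
  -1
  [-1.0, 0.8, 0.5, 1.9, -0.7, 0.6, -0.1]
  [-0.2, 0.7, -0.1, 2.2, 0.2, 0.3, 2.7]
  [-0.4, 0.7, 0.3, 2.2, -0.7, 0.3, 0.6]
  [0.8, 0.8, -0.6, 2.1, 0.9, 0.5, 2.7]
  [0.2, 0.8, 0.4, 2.0, -0.7, 0.5, 1.2]
  PLACE
  [1.2, 1.6, -1.2, 2.4, 3.6, 1.2, 2.8]
  None
  None
0.2617993877991494
  1
  [-0.8, 0.9, -0.0, 1.7, 0.3, 0.8, 2.1]
  [-0.1, 0.7, 0.0, 2.2, -1.0, 0.3, 0.9]
  [-0.4, 0.7, 0.2, 2.2, 0.4, 0.3, 2.4]
  [0.3, 0.8, 0.3, 2.0
[... 963 characters left out ...]
None
0.7853981633974483
  1
  [-0.9, 1.1, 0.0, 1.4, 0.4, 1.4, 2.0]
  [0.2, 0.9, 0.0, 2.2, -1.3, 0.8, 1.5]
  [-0.7, 0.9, 0.2, 2.0, 0.7, 0.8, 1.9]
  [0.5, 1.0, 0.3, 1.7, -0.8, 1.3, 1.4]
  [-0.0, 0.9, 0.2, 2.2, 1.6, 0.6, 1.6]
  PLACE
  [1.1, 0.9, -1.1, 2.2, 2.3, 0.6, -0.1]
  [0.8, 0.9, -1.1, 2.3, 2.3, 0.8, -0.3]
  [0.6, 0.9, -1.1, 2.3, 2.2, 1.0, -0.5]
0.7853981633974483
  -1
  [-1.3, 1.2, 0.9, 1.4, -0.3, 1.3, -0.6]
  [0.9, 1.3, -1.2, 2.2, 0.9, 0.4, 2.4]
  [-1.1, 1.1, 0.8, 2.0, -0.1, 0.6, -0.4]
  [0.2, 1.3, 1.1, 1.7, -1.2, 1.9, -1.3]
  [0.8, 1.3, -1.2, 2.2, 1.7, 1.8, -1.4]
  PLACE
  [1.0, 0.8, -1.0, 2.2, 2.5, 0.5, 2.8]
  [0.8, 0.9, -1.1, 2.3, 2.3, 0.8, 2.8]
  [0.0, 0.6, -0.2, 2.3, 2.8, 0.6, 1.9]
```

View pics/w0.png

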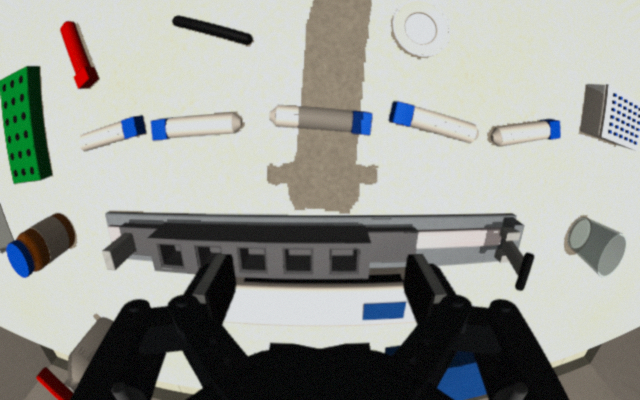

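View pics/w1.png

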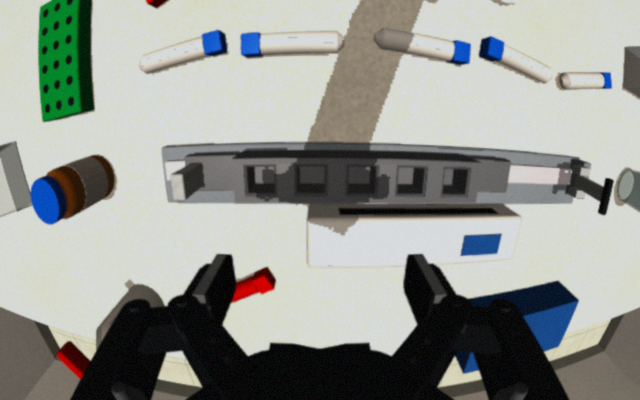

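w0 and w1 show the five tubes near row 120 in w0. Their blue caps are at (133,126), (158,128), (361,123), (402,112) and (553,129). In w1 the sockets are at about (262,180), (312,178), (361,178), (411,180) and (456,181), the post is near (180,185) and the lock bar near (605,195).

Run:
```python
from h import *
im=cv2.imread('pics/w1.png'); d=np.load('w1.npz'); c=caster('wrist',d['p'],d['R'])
cv2.imwrite('pics/c2.png',cv2.resize(im[135:215,155:475],None,fx=2.5,fy=2.5,interpolation=3))
print(np.round(c([(262,180),(312,178),(361,178),(411,180),(456,181)],.076),4).tolist())
w=cv2.imread('pics/w0.png'); hsv=cv2.cvtColor(w,cv2.COLOR_BGR2HSV)
for x in (200,430,320): print(x,hsv[95:150:2,x].tolist())
```

```text
[[0.6053, -0.1903, 0.076], [0.6032, -0.1355, 0.076], [0.603, -0.0822, 0.076], [0.6047, -0.0253, 0.076], [0.6051, 0.0308, 0.076]]
200 [[53, 5, 223], [42, 6, 220], [45, 9, 223], [53, 5, 220], [33, 11, 224], [40, 7, 219], [42, 6, 220], [42, 11, 223], [40, 10, 221], [41, 9, 219], [19, 22, 160], [17, 35, 196], [27, 22, 217], [48, 6, 223], [100, 7, 223], [100, 7, 225], [90, 5, 222], [47, 8, 219], [20, 26, 218], [19, 38, 190], [18, 20, 164], [43, 11, 215], [37, 15, 222], [43, 10, 223], [90, 2, 222], [60, 1, 221], [38, 14, 222], [35, 21, 222]]
430 [[36, 19, 219], [38, 13, 220], [41, 9, 224], [45, 7, 223], [43, 8, 221], [41, 13, 223], [37, 10, 222], [40, 7, 212], [24, 26, 183], [20, 30, 216], [33, 13, 221], [90, 3, 222], [108, 6, 225], [110, 3, 224], [60, 5, 222], [30, 20, 218], [21, 32, 209], [17, 35, 180], [20, 34, 136], [36, 12, 210], [47, 10, 222], [40, 3, 219], [100, 3, 221], [100, 3, 222], [60, 5, 222], [50, 7, 222], [37, 10, 223], [33, 12, 218]]
320 [[17, 49, 150], [18, 52, 153], [19, 50, 149], [18, 56, 141], [20, 46, 143], [19, 51, 151], [18, 48, 122], [18, 40, 108], [17, 37, 130], [19, 39, 139], [17, 39, 149], [19, 37, 152], [20, 36, 149], [18, 41, 148], [19, 39, 138], [16, 38, 128], [19, 39, 110], [17, 46, 117], [17, 53, 150], [19, 50, 153], [21, 48, 154], [17, 52, 156], [21, 50, 148], [16, 51, 151], [17, 53, 150], [17, 49, 145], [19, 50, 147], [18, 48, 142]]
```

View pics/c2.png

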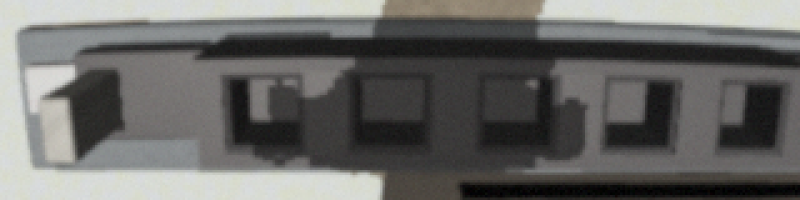

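```bash
cat >> h.py <<'E'
Z=np.array([0,0,1.])
def Rpick(u): u=np.array([np.cos(u),np.sin(u),0]);return np.c_[u,np.cross(Z,u),Z]
def Rplace(h): h=np.array([np.cos(h),np.sin(h),0]);return np.c_[Z,np.cross(-h,Z),-h]
def Rt(a,s=1):
    z=np.array([-np.sin(a),0,-np.cos(a)]); y=np.array([0,s,0]); return np.c_[np.cross(y,z),y,z]
def pose(g,R): return np.asarray(g)-.054*R[:,2], Rn.from_matrix(R).as_quat()
def tubes(im,cast):
    """list of (centre xy, yaw of axis towards cap, length, width) of blue-capped lying tubes"""
    hsv=cv2.cvtColor(im,cv2.COLOR_BGR2HSV); V=hsv[...,2]
    blue=((abs(hsv[...,0].astype(int)-112)<14)&(hsv[...,1]>120)).astype(np.uint8)
    dark=(V<0.93*cv2.medianBlur(V,41)).astype(np.uint8)
    m=cv2.morphologyEx(dark|blue,cv2.MORPH_CLOSE,np.ones((5,5)))
    out=[]
    n,l,st,ce=cv2.connectedComponentsWithStats(blue)
    for i in range(1,n):
        if st[i,4]<80: continue
        k=cast(ce[i],.02)[0]
        if not(.35<k[0]<.52 and -.45<k[1]<.45): continue
        n2,l2,s2,_=cv2.connectedComponentsWithStats(m); j=np.bincount(l2[l==i]).argmax()
        pts=np.argwhere(l2==j)[:,::-1]
        w=cast(cv2.convexHull(pts.astype(np.int32))[:,0],.014)[:,:2]
        (cx,cy),(a,b),ang=cv2.minAreaRect((w*1000).astype(np.float32)); ang=np.radians(ang)+(0 if a>b else np.pi/2)
        d=np.array([np.cos(ang),np.sin(ang)]); c=np.array([cx,cy])/1000
        if d@(k[:2]-c)<0: d=-d
        out.append((c,np.arctan2(d[1],d[0]),max(a,b),min(a,b),k))
    return sorted(out,key=lambda o:-o[0][1])
E
python3 - <<'E'
from h import *
for i in (0,):
    im=cv2.imread(f'pics/w{i}.png'); d=np.load(f'w{i}.npz')
    for t in tubes(im,caster('wrist',d['p'],d['R'])): print(np.round(np.r_[t[0],np.degrees(t[1]),t[2:4],t[4]],3))
for x in ((.56,-.08),):
    arm.movep([*x,.26],tool_q(np.pi)); arm.pause(.3)
    im,c=shot('wrist'); cv2.imwrite('pics/w3.png',im); np.savez('w3.npz',p=arm.read_tool_pos(),R=Rn.from_quat(arm.read_eef_rot()).as_matrix())
arm.movep([.5,0,.33],tool_q(np.pi)); 
for a in (35,40,45,50,55):
  for h in (-30,-15,0,15,30):
    R=Rplace(np.radians(h))@Rt(np.radians(a)); r=''
    for y in (-.192,-.136,-.08,-.025,.031):
        for z in (.13,.21):
            j=arm.ik(*pose([.605,y,z],R)); r+='.' if j is None else 'Y'
        r+=' '
    print(a,h,r)
E
```

```text
[4.44000e-01 3.04000e-01 9.98010e+01 1.46787e+02 3.52690e+01 4.35000e-01
 3.55000e-01 2.00000e-02]
[ 4.44000e-01  1.52000e-01 -1.00844e+02  1.31072e+02  3.20340e+01
  4.34000e-01  1.03000e-01  2.00000e-02]
[4.44000e-01 3.00000e-03 8.27200e+01 1.28586e+02 3.63250e+01 4.47000e-01
 5.30000e-02 2.00000e-02]
[ 4.4400e-01 -2.3300e-01 -8.7652e+01  2.7736e+02  4.1566e+01  4.4000e-01
 -2.5800e-01  2.0000e-02]
[ 4.4400e-01 -2.3300e-01  9.2348e+01  2.7736e+02  4.1566e+01  4.4800e-01
 -2.1400e-01  2.0000e-02]
35 -30 YY YY YY YY YY 
35 -15 YY YY YY YY YY 
35 0 YY YY YY YY YY 
35 15 YY YY YY YY YY 
35 30 YY YY YY YY YY 
40 -30 YY YY YY YY YY 
40 -15 YY YY YY YY YY 
40 0 YY YY YY YY YY 
40 15 YY YY YY YY YY 
40 30 YY YY YY YY YY 
45 -30 YY YY YY YY YY 
45 -15 YY YY YY YY YY 
45 0 YY YY YY YY YY 
45 15 YY YY YY YY YY 
45 30 YY YY YY YY YY 
50 -30 YY YY YY YY YY 
50 -15 YY YY YY YY YY 
50 0 YY YY YY YY YY 
50 15 YY YY YY YY YY 
50 30 YY YY YY YY YY 
55 -30 YY YY YY YY YY 
55 -15 YY YY YY YY YY 
55 0 YY YY YY YY YY 
55 15 YY YY YY YY YY 
55 30 YY YY YY YY YY
```

View pics/w3.png

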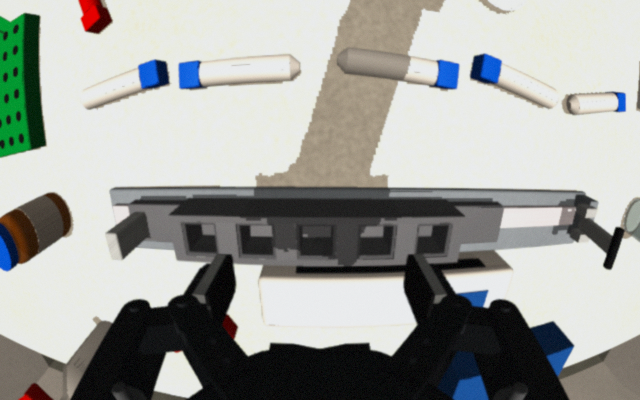

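```bash
cat >> h.py <<'E'
A=np.radians(40); OFF=.046; GZ=.024
def go(p,q,v=.25):
    try: arm.line_to(list(p),velocity=v,ori=list(q))
    except arm.MotionError as e:
        print('line failed, movep',e); arm.movep(list(p),list(q))
def find(y):
    arm.movep([.47,y,.30],tool_q(np.pi)); arm.pause(.2)
    im,c=shot('wrist'); T=tubes(im,c); t=min(T,key=lambda t:abs(t[4][1]-y)+abs(t[0][1]-y))
    print('tube',np.round(t[0],4),'yaw',round(np.degrees(t[1]),1),'size',np.round(t[2:4],0)); return t
def pick(t):
    u=np.array([np.cos(t[1]),np.sin(t[1])]); g=np.r_[t[4][:2]*0+t[0]+OFF*u,GZ]; R=Rpick(t[1])@Rt(A)
    arm.move_gripper(.75,effort=40)
    p,q=pose(g,R); arm.movep(list(p+.12*Z),list(q)); f0=np.array(arm.read_ft_force())
    go(p+.03*Z,q); go(p,q,.06); print('f',np.round(np.array(arm.read_ft_force())-f0,1))
    arm.move_gripper(.1,effort=40); arm.pause(.2); print('opening',arm.read_opening(),arm.read_finger_force())
    go(p+.05*Z,q,.15); go(p+.25*Z,q); print('held',arm.read_opening(),arm.read_time())
def place(s,h=0.):
    hv=np.array([np.cos(h),np.sin(h),0]); R=Rplace(h)@Rt(A)
    g=np.r_[s,.032+.0625+OFF]-(GZ-.014)*hv; p,q=pose(g,R)
    arm.movep(list(p+.13*Z),list(q)); print('j',np.round(arm.read_joint_positions(),2))
    go(p+.052*Z,q); arm.pause(.2); f0=np.array(arm.read_ft_force())
    for k in range(10,-1,-1):
        go(p+(.001+.005*k)*Z,q,.05); f=np.array(arm.read_ft_force())-f0
        if abs(f).max()>3: print(k,np.round(f,1))
        if abs(f).max()>15: print('STOP'); return False
    return True
def release():
    arm.move_gripper(.47); p=np.array(arm.read_tool_pos()); q=arm.read_eef_rot()
    go(p+.15*Z,q); print('released',arm.read_time())
E
python3 - <<'E'
from h import *
d=np.load('w3.npz'); c=caster('wrist',d['p'],d['R'])
print(np.round(c([(201.5,238),(257,238),(316,238),(376,239),(432,239)],.076)[:,:2],4).tolist())
t=find(.30); pick(t)
E
```

```text
[[0.6036, -0.1908], [0.602, -0.1355], [0.6014, -0.0811], [0.6028, -0.026], [0.6042, 0.0293]]
tube [0.4419 0.3027] yaw 101.9 size [127.  42.]
f [-0.5  1.5  0.8]
opening 0.31803590580997737 39.90924312500283
held 0.3226174594270296 13.4083
```

```bash
cat >> h.py <<'E'
SX=.6037; SY=[-.0808+.056*(i-2) for i in range(5)]
E
python3 - <<'E'
from h import *
ok=place([SX,SY[4]]); print(ok,arm.read_tool_pos(),arm.read_opening(),arm.read_time())
cv2.imwrite('pics/p1.png',cv2.resize(snapshot('scene')[170:280,200:440],None,fx=3.3,fy=3.3,interpolation=3))
E
```

```text
j [ 0.64  0.57 -1.14  2.24  2.06  0.74 -0.45]
6 [ 3.5 -0.6 -0.9]
5 [ 3.4 -0.3 -1.4]
4 [ 4.3 -0.  -0.5]
3 [ 4.2  0.5 -1. ]
2 [ 5.6 -1.2 -1.3]
1 [ 4.8  0.6 -1.2]
0 [ 0.6 -1.6 11.8]
True [0.553135   0.03182002 0.17874525] 0.3195737384104534 19.0667
```

View pics/p1.png

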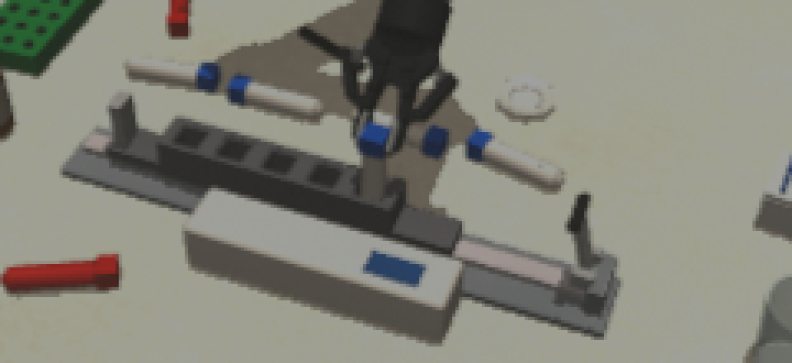

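The scene crop shows the tube upright in socket 4 at (375,140), and the floor contact was felt. I'm releasing it and taking the next tube.

```bash
sed -i 's/^SX=.6037/SX=.6048/' h.py
python3 - <<'E'
from h import *
release(); t=find(.15)
if 110<t[2]<140: pick(t); print(place([SX,SY[3]]),arm.read_tool_pos(),arm.read_opening(),arm.read_time())
E
```

```text
released 20.1417
tube [0.4484 0.1585] yaw -114.1 size [144.  57.]
```

Run:
```python
from h import *
im,c=shot('wrist'); cv2.imwrite('pics/w5.png',im)
for t in tubes(im,c): print(np.round(np.r_[t[0],np.degrees(t[1]),t[2:4],t[4]],3).tolist())
```

```text
[0.449, 0.159, -114.024, 144.105, 56.463, 0.434, 0.104, 0.02]
[0.444, 0.003, 85.772, 130.872, 33.967, 0.446, 0.053, 0.02]
[0.444, -0.231, -87.898, 287.703, 42.023, 0.443, -0.241, 0.02]
```

View pics/w5.png

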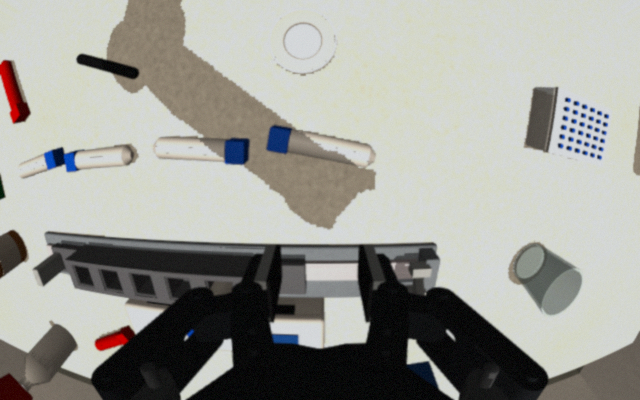

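The picture shows the arm's shadow across the tube under the camera, at about (320,145), and that spoils the mask. I'll look from a sideways offset instead, and separate caps that lie close together.

```bash
python3 - <<'E'
s=open('h.py').read()
s=s.replace("n2,l2,s2,_=cv2.connectedComponentsWithStats(m)","oth=cv2.dilate((blue&(l!=i)).astype(np.uint8),np.ones((7,7))); mi=cv2.morphologyEx((dark|blue)&(1-oth),cv2.MORPH_CLOSE,np.ones((5,5))); n2,l2,s2,_=cv2.connectedComponentsWithStats(mi)")
s=s.replace("arm.movep([.47,y,.30]","arm.movep([.47,y+(-.15 if y>.05 else .15),.30]")
open('h.py','w').write(s)
E
python3 - <<'E'
from h import *
t=find(.15)
if 118<t[2]<138 and t[3]<40: pick(t); print(place([SX,SY[3]]),arm.read_tool_pos(),arm.read_opening(),arm.read_time())
E
```

```text
tube [0.4442 0.1524] yaw -101.6 size [132.  32.]
line failed, movep the arm cannot follow that straight line within its joint ranges
f [-15.7   3.7  37.1]
opening 0.09860725321815651 12.634188754018396
held 0.09557782551597997 28.8833
j [ 0.77  0.55 -1.1   2.24  2.16  0.61 -0.44]
True [ 0.55331992 -0.02481672  0.17579523] 0.09797852036245445 34.2
```

Run:
```python
from h import *
p=np.array(arm.read_tool_pos()); go(p+.12*Z,arm.read_eef_rot())
arm.movep([.5,0.0,.33],tool_q(np.pi)); arm.pause(.2)
im,c=shot('wrist'); cv2.imwrite('pics/w6.png',im); np.savez('w6.npz',p=arm.read_tool_pos(),R=Rn.from_quat(arm.read_eef_rot()).as_matrix())
for t in tubes(im,c): print(np.round(np.r_[t[0],np.degrees(t[1]),t[2:4],t[4]],3).tolist())
```

```text
[0.457, 0.146, -88.356, 130.796, 32.221, 0.458, 0.096, 0.02]
[0.44, 0.003, 84.086, 129.911, 35.987, 0.447, 0.053, 0.02]
[0.447, -0.164, -88.263, 136.421, 31.853, 0.448, -0.214, 0.02]
[0.477, -0.352, 99.015, 138.245, 31.47, 0.469, -0.304, 0.02]
```

View pics/w6.png

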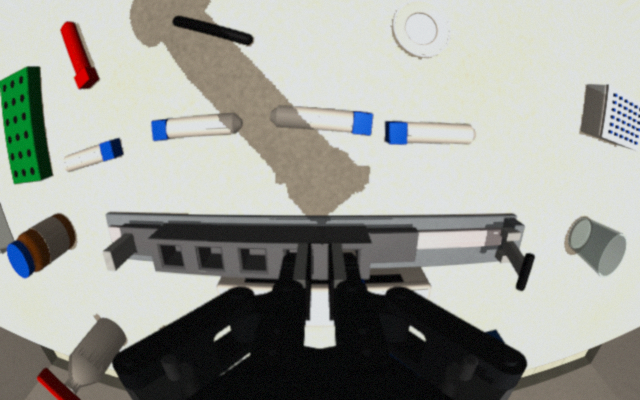

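w6 shows that tube2 was missed: it is nudged but still lying, cap at (397,132). The rightmost tube has been knocked aside, cap at (111,150). tube2's pose sits near a joint limit, so I'll leave it for last, allow no fallback near the bench, and take the others now.

```bash
python3 - <<'E'
s=open('h.py').read()
a,b=s.split("def pick(t):"); i=b.index("def place")
new='''
    u=np.array([np.cos(t[1]),np.sin(t[1])]); g=np.r_[t[0]+OFF*u,GZ]; R=Rpick(t[1])@Rt(A,S)
    arm.move_gripper(.75,effort=40); L=arm.line_to
    p,q=pose(g,R); arm.movep(list(p+.12*Z),list(q)); f0=np.array(arm.read_ft_force()); print('j',np.round(arm.read_joint_positions(),2))
    q=list(q); L(list(p+.03*Z),.25,q); L(list(p),.06,q); f=np.array(arm.read_ft_force())-f0; print('f',np.round(f,1)); assert abs(f).max()<8
    arm.move_gripper(.1,effort=40); arm.pause(.2); print('opening',arm.read_opening(),arm.read_finger_force()); assert arm.read_opening()>.27
    L(list(p+.05*Z),.15,q); L(list(p+.25*Z),.25,q); print('held',arm.read_opening(),arm.read_time()); assert arm.read_opening()>.27
'''
s=a+"S=1\ndef pick(t):"+new+b[i:]
open('h.py','w').write(s)
E
python3 - <<'E'
from h import *
t=find(.0)
if 118<t[2]<138 and t[3]<40: pick(t); print(place([SX,SY[3]]),arm.read_tool_pos(),arm.read_opening(),arm.read_time())
E
```

```text
tube [0.4436 0.0048] yaw 84.6 size [125.  35.]
j [ 0.16  1.   -1.19  1.95  1.06  1.76  1.5 ]
f [0.4 0.6 1. ]
opening 0.3224468065821724 40.740400435606716
held 0.32080385849972803 42.0583
j [ 0.78  0.55 -1.11  2.24  2.15  0.61 -0.43]
7 [ 3.2  0.8 -1. ]
6 [ 4.1  0.3 -1. ]
5 [ 3.1  1.2 -1.7]
4 [ 4.9  1.  -1.2]
3 [ 5.1  0.5 -2.8]
2 [ 5.3  1.3 -2.6]
1 [ 5.6  0.5 -1.5]
0 [-0.3 -2.  10.5]
True [ 0.55441259 -0.02439061  0.17875011] 0.3181672225745976 47.3167
```

```bash
sed -i 's/^SX=.6048/SX=.6056/' h.py
python3 - <<'E'
from h import *
release()
t=find(-.166)
if 118<t[2]<138 and t[3]<40: pick(t); print(place([SX,SY[2]]),arm.read_tool_pos(),arm.read_opening(),arm.read_time())
E
```

```text
released 48.35
tube [ 0.4461 -0.1638] yaw -87.5 size [136.  34.]
j [ 1.16  0.91 -0.87  1.72  0.04  1.09  0.44]
f [-0.5 -0.3 -2. ]
opening 0.3184140226465154 39.846253371486
held 0.3212626500029595 54.3583
j [ 0.93  0.58 -1.14  2.22  2.19  0.53 -0.35]
5 [ 0.6 -3.1 -1.5]
0 [ 0.2 -1.3  4.3]
True [ 0.55513092 -0.07989211  0.17742624] 0.3217968040309038 59.7083
```

Run:
```python
from h import *
release()
t=find(-.34)
if 118<t[2]<138 and t[3]<40: pick(t); print(place([SX,SY[1]]),arm.read_tool_pos(),arm.read_opening(),arm.read_time())
```

```text
released 60.7417
tube [ 0.4781 -0.353 ] yaw 99.7 size [128.  35.]
j [ 0.9   0.88 -1.1   2.12  1.61  1.41  2.21]
f [ 0.8 -1.3  0.4]
opening 0.3164084101142037 40.89676294941455
held 0.31577752387186014 66.8667
j [ 1.06  0.6  -1.14  2.18  2.22  0.43 -0.27]
0 [-1.5  0.  10.3]
True [ 0.5564039  -0.13606319  0.17973117] 0.31618670728142567 72.625
```

Run:
```python
from h import *
release()
t=find(.146); np.savez('B.npz',c=t[0],u=t[1])
def test():
  for s in (1,-1):
   for a in (25,30,35,40,45):
    R=Rpick(t[1])@Rt(np.radians(a),s); u=np.array([np.cos(t[1]),np.sin(t[1])])
    js=[arm.ik(*[list(v) for v in (lambda pq:(pq[0]+dz*Z,pq[1]))(pose(np.r_[t[0]+OFF*u,GZ],R))]) for dz in (0,.03,.12,.25)]
    if any(j is None for j in js): print(s,a,[j is not None for j in js]); continue
    print(s,a,np.round(js[0],2).tolist(),'maxstep',[round(float(abs(js[i+1]-js[i]).max()),2) for i in range(3)])
test()
```

```text
released 73.6583
tube [0.4575 0.1434] yaw -88.3 size [125.  35.]
1 25 [0.45, 0.88, -0.69, 2.14, 0.31, 0.25, -0.3] maxstep [0.06, 0.2, 0.32]
1 30 [0.53, 0.94, -0.75, 2.14, 0.24, 0.26, -0.18] maxstep [0.06, 0.19, 0.32]
1 35 [0.61, 1.0, -0.81, 2.13, 0.18, 0.27, -0.08] maxstep [0.06, 0.18, 0.32]
1 40 [0.68, 1.06, -0.86, 2.12, 0.12, 0.29, 0.03] maxstep [0.06, 0.18, 0.31]
1 45 [0.74, 1.12, -0.91, 2.1, 0.06, 0.32, 0.12] maxstep [0.06, 0.18, 0.3]
-1 25 [0.7, 1.18, -1.23, 2.14, 1.2, 0.68, 1.97] maxstep [0.09, 0.56, 0.45]
-1 30 [0.75, 1.2, -1.22, 2.13, 1.14, 0.61, 2.08] maxstep [0.08, 0.63, 4.82]
-1 35 [0.77, 1.2, -1.16, 2.12, 0.99, 0.5, 2.27] maxstep [0.14, 0.66, 4.88]
-1 40 [0.77, 1.17, -1.06, 2.11, 0.7, 0.38, 2.6] maxstep [0.22, 4.13, 0.32]
-1 45 [0.83, 1.25, -1.11, 2.1, 0.66, 0.41, 2.67] maxstep [0.09, 0.21, 4.65]
```

From the present posture, S=1 and a=40° gives a continuous path.

Run:
```python
from h import *
b=np.load('B.npz'); pick((b['c'],float(b['u'])))
print(place([SX,SY[0]]),arm.read_tool_pos(),arm.read_opening(),arm.read_time())
```

```text
j [ 0.74  0.82 -0.96  2.08 -0.11  0.51  0.09]
f [ 0.7  0.2 -0.2]
opening 0.3197860259471654 39.77063256315887
held 0.3154756971643072 79.6417
j [ 1.17  0.64 -1.14  2.13  2.19  0.33 -0.12]
0 [-2.  -1.8  6.7]
True [ 0.55548743 -0.19244049  0.17830346] 0.3201366278202173 85.1083
```

View first.

Run:
```python
from h import *
release()
arm.move_gripper(0.)
q=tool_q(-np.pi/2)
arm.movep([.56,-.33,.33],tool_q(np.pi)); arm.pause(.2)
im,c=shot('wrist'); cv2.imwrite('pics/w7.png',im); np.savez('w7.npz',p=arm.read_tool_pos(),R=Rn.from_quat(arm.read_eef_rot()).as_matrix())
for p in ([.605,-.325,.30],[.605,-.325,.133],[.605,-.15,.133]): print(np.round(arm.ik(p,q),2))
```

```text
released 86.1417
[-0.03  0.91  1.13  1.33 -0.81  1.39 -2.07]
[ 1.01  1.21 -1.3   1.45  1.17  1.37  2.8 ]
[ 0.82  1.14 -1.27  1.65  1.14  1.27  2.44]
```

View pics/w7.png

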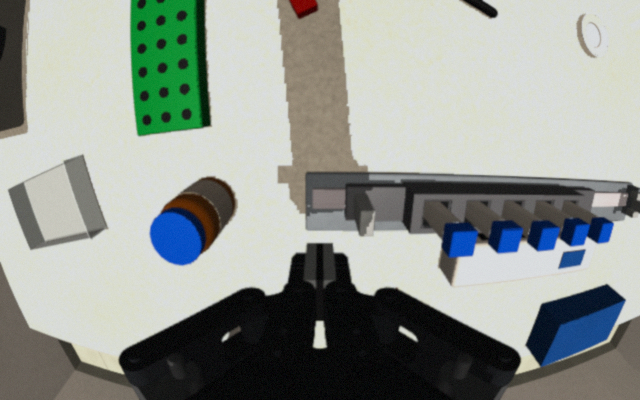

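The picture shows all five tubes standing level in the sockets, caps from (459,240) to (600,229). The post top is at about (367,226), and the lock is still open at the far end. Next I push the post.

Run:
```python
from h import *
d=np.load('w7.npz'); c=caster('wrist',d['p'],d['R'])
P=c([(360,235),(374,213),(367,226)],.103); print(np.round(P,3).tolist())
q=list(tool_q(np.pi)); x=SX; z=.146
arm.movep([x,-.345,.25],q); arm.line_to([x,-.345,z],.15); arm.pause(.2); f0=np.array(arm.read_ft_force())
print(np.round(arm.read_joint_positions(),2))
y=-.345
while y<-.28:
    y+=.004; arm.line_to([x,y,z],.03); f=np.array(arm.read_ft_force())-f0
    if abs(f[1])>1.5: break
print('contact',y,np.round(f,1),arm.read_time())
```

```text
[[0.618, -0.286, 0.103], [0.593, -0.272, 0.103], [0.608, -0.279, 0.103]]
[ 0.96  1.06 -1.02  1.41  0.93  1.19  1.4 ]
contact -0.2769999999999999 [-1.2 -0.7 -1.2] 94.575
```

Run:
```python
from h import *
print(arm.read_tool_pos(),arm.read_ft_force(),arm.read_opening())
a=snapshot('scene')[180:270,200:400]; b=snapshot('top')[150:220,210:430]
cv2.imwrite('pics/p2.png',np.vstack([cv2.resize(a,(760,342)),cv2.resize(b,(760,242))]))
```

```text
[ 0.60561298 -0.27634367  0.14602455] [-1.09417823 -1.24952147 -1.52690727] -0.0016722737738474138
```

View pics/p2.png

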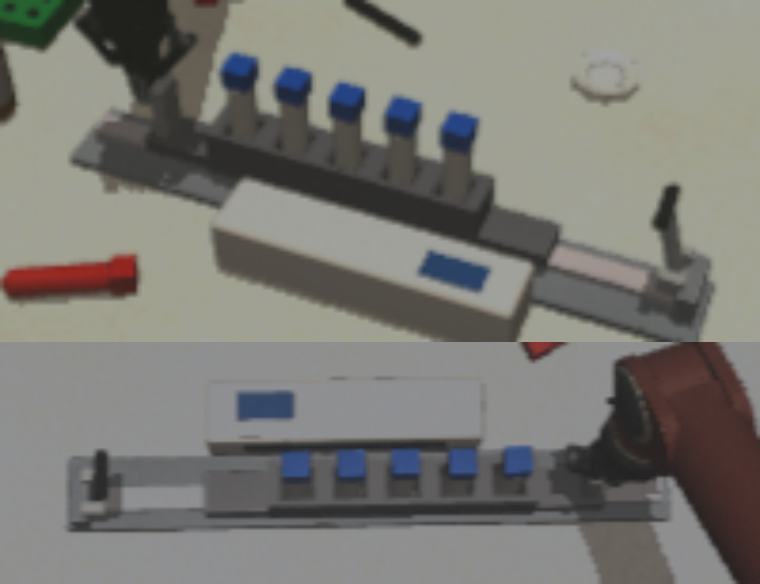

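The crop shows the fingers behind the post at (165,100), and the carrier already sliding with all five tubes upright. The friction force stayed below my threshold. I'll keep pushing smoothly to the stop.

Run:
```python
from h import *
p=np.array(arm.read_tool_pos()); f0=np.array([-.0,0,0]); y=p[1]
arm.line_to([p[0],y+.035,p[2]],.04); y+=.035; print(np.round(arm.read_ft_force(),1))
for k in range(30):
    y+=.003; arm.line_to([p[0],y,p[2]],.03); f=np.array(arm.read_ft_force())
    if abs(f[1])>4: print(round(y,4),np.round(f,1),np.round(arm.read_tool_pos(),4))
    if abs(f[1])>14: break
arm.pause(.3); print(y,arm.read_tool_pos(),arm.read_ft_force(),arm.read_time())
```

```text
[ 0.9 -0.2 -0.3]
-0.2114 [ 1.5 -8.3  2.4] [ 0.6055 -0.2154  0.146 ]
-0.2084 [  1.8 -11.6   1.7] [ 0.6055 -0.2151  0.1461]
-0.2054 [  1.3 -16.    3.2] [ 0.6055 -0.2148  0.1461]
-0.20536662567578953 [ 0.60549581 -0.21484472  0.1461021 ] [  0.49647995 -16.52120241   3.34398851] 99.0167
```

Run:
```python
from h import *
p=np.array(arm.read_tool_pos()); arm.line_to([p[0],p[1]-.03,p[2]],.1); arm.line_to([p[0],p[1]-.03,.33],.25)
q=tool_q(np.pi); ims=[]
for i,y in enumerate((.10,.30)):
    arm.movep([.55,y,.33],q); arm.pause(.2); d=dict(p=arm.read_tool_pos(),R=Rn.from_quat(arm.read_eef_rot()).as_matrix())
    im=snapshot('wrist'); cv2.imwrite(f'pics/L{i}.png',im); np.savez(f'L{i}.npz',**d)
    x0=[380,200][i]; ims.append(cv2.resize(im[140:260,x0:x0+160],None,fx=2.4,fy=2.4,interpolation=3))
cv2.imwrite('pics/L.png',np.vstack([np.hstack(ims),cv2.resize(im[150:270,0:320],(768,288))])); print(arm.read_time())
```

```text
103.075
```

View pics/L.png

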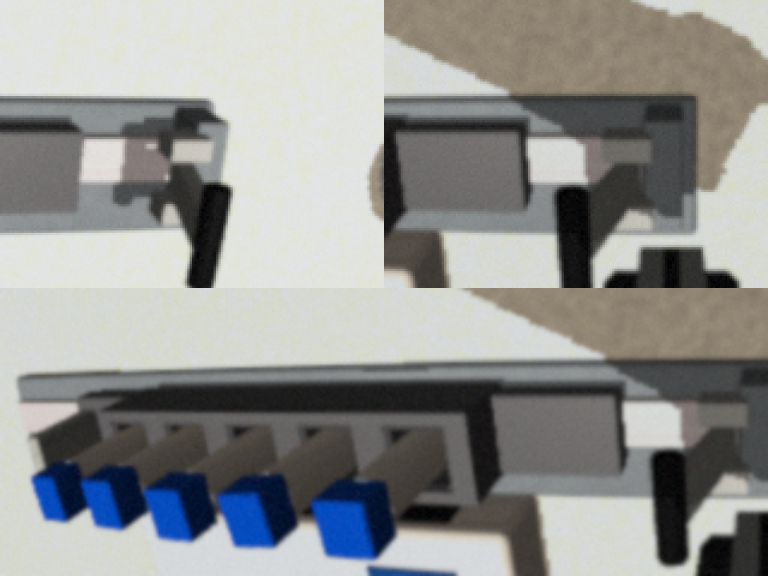

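```bash
python3 - <<'E'
from h import *
C=[]
for i in (0,1):
    d=np.load(f'L{i}.npz'); C.append(caster('wrist',d['p'],d['R']))
f=lambda i,cx,cy:([380,200][i]+cx/2.4,140+cy/2.4)
r=lambda v:np.round(v,3).tolist()
for z in (.012,.041,.048,.058): print('tab end near,far z',z,r(C[0]([f(0,80,122),f(0,78,208)],z)[:,:2]),r(C[1]([f(1,525,120),f(1,527,208)],z)[:,:2]))
print('plate +y end',r(C[0]([f(0,212,103),f(0,228,125)],.012)),r(C[1]([f(1,695-384,97),f(1,695-384,230)],.012)))
E
grep -n "" /dev/null
python3 - <<'E'
from h import *
# note right crop begins at column 384
C=[]
for i in (0,1):
    d=np.load(f'L{i}.npz'); C.append(caster('wrist',d['p'],d['R']))
f=lambda i,cx,cy:([380,200][i]+(cx-384*i)/2.4,140+cy/2.4)
r=lambda v:np.round(v,3).tolist()
for z in (.012,.03,.041,.05): print('tab end',z,r(C[0]([f(0,80,122),f(0,78,208)],z)[:,:2]),r(C[1]([f(1,525,120),f(1,527,208)],z)[:,:2]))
print('cheek',*[r(C[1]([f(1,603,140),f(1,650,160),f(1,690,150)],.058)[:,:2])],r(C[0]([f(0,172,140),f(0,212,160)],.058)[:,:2]))
print('pink edge',r(C[1]([f(1,585,160)],.02)[:,:2]),r(C[0]([f(0,123,160)],.02)[:,:2]))
for z in (.10,.11,.12,.13,.14): print('bar ends',z,r(C[0]([f(0,218,188),f(0,202,288)],z)[:,:2]),r(C[1]([f(1,572,190),f(1,575,290)],z)[:,:2]))
E
```

```text
tab end near,far z 0.012 [[0.588, 0.226], [0.64, 0.23]] [[0.588, 0.432], [0.642, 0.439]]
tab end near,far z 0.041 [[0.579, 0.217], [0.628, 0.221]] [[0.579, 0.422], [0.629, 0.429]]
tab end near,far z 0.048 [[0.577, 0.215], [0.625, 0.218]] [[0.577, 0.42], [0.626, 0.426]]
tab end near,far z 0.058 [[0.574, 0.211], [0.62, 0.215]] [[0.574, 0.417], [0.621, 0.423]]
plate +y end [[0.576, 0.309, 0.012], [0.589, 0.322, 0.012]] [[0.575, 0.311, 0.012], [0.654, 0.312, 0.012]]
tab end 0.012 [[0.588, 0.226], [0.64, 0.23]] [[0.587, 0.218], [0.64, 0.215]]
tab end 0.03 [[0.582, 0.22], [0.633, 0.224]] [[0.582, 0.221], [0.632, 0.219]]
tab end 0.041 [[0.579, 0.217], [0.628, 0.221]] [[0.578, 0.224], [0.627, 0.221]]
tab end 0.05 [[0.576, 0.214], [0.624, 0.218]] [[0.576, 0.226], [0.623, 0.223]]
cheek [[0.584, 0.265], [0.594, 0.288], [0.589, 0.307]] [[0.583, 0.263], [0.595, 0.289]]
pink edge [[0.608, 0.251]] [[0.608, 0.252]]
bar ends 0.1 [[0.593, 0.272], [0.648, 0.274]] [[0.593, 0.255], [0.643, 0.253]]
bar ends 0.11 [[0.589, 0.266], [0.642, 0.268]] [[0.588, 0.256], [0.637, 0.255]]
bar ends 0.12 [[0.585, 0.26], [0.636, 0.262]] [[0.584, 0.258], [0.631, 0.256]]
bar ends 0.13 [[0.581, 0.254], [0.63, 0.256]] [[0.58, 0.259], [0.626, 0.258]]
bar ends 0.14 [[0.577, 0.249], [0.624, 0.25]] [[0.576, 0.261], [0.62, 0.26]]
```

```bash
cat > lock.py <<'E'
from h import *
PY,PZ,X,HW=.276,.048,.606,.011
def tcp(th,over=0.):
    y=PY-.078*np.cos(th)+(.007+HW)*np.sin(th); z=PZ+.078*np.sin(th)+.007*np.cos(th)-.012*np.sin(th)-over
    return [X,y,z+.073]
E
python3 - <<'E'
from lock import *
im=cv2.imread('pics/top0.png'); c=caster('top'); print('tab end before',np.round(c([(276.75,190)],.041),3).tolist())
for yaw in (np.pi/2,-np.pi/2,np.pi,2.4):
    q=tool_q(yaw); print(round(yaw,2),[None if (j:=arm.ik(p,q)) is None else np.round(j,2).tolist() for p in ([X,.29,.3],tcp(1.33),tcp(.7),tcp(0))])
E
```

```text
tab end before [[0.618, 0.127, 0.041]]
1.57 [[-0.14, 0.73, -0.66, 1.34, 0.45, 1.22, -0.83], [-0.13, 0.83, -0.61, 1.49, 0.53, 0.99, -0.88], [-0.06, 0.83, -0.61, 1.56, 0.55, 0.93, -0.85], [-0.02, 0.86, -0.58, 1.62, 0.59, 0.84, -0.85]]
-1.57 [[0.08, 0.97, -1.32, 1.34, 0.93, 1.5, 1.98], [0.11, 1.1, -1.28, 1.48, 1.06, 1.36, 1.9], [0.2, 1.1, -1.28, 1.55, 1.08, 1.32, 1.92], [0.24, 1.15, -1.25, 1.61, 1.14, 1.27, 1.91]]
3.14 [[0.01, 0.85, -1.04, 1.34, 0.72, 1.35, 0.55], [0.02, 0.95, -0.97, 1.48, 0.82, 1.15, 0.47], [0.1, 0.95, -0.96, 1.56, 0.85, 1.1, 0.5], [0.14, 0.98, -0.93, 1.61, 0.89, 1.02, 0.49]]
2.4 [[-0.06, 0.78, -0.86, 1.34, 0.59, 1.28, -0.11], [-0.04, 0.88, -0.81, 1.49, 0.69, 1.07, -0.17], [0.03, 0.88, -0.8, 1.56, 0.72, 1.01, -0.15], [0.07, 0.92, -0.77, 1.61, 0.77, 0.93, -0.15]]
```

The leading tab moved about 94 mm and met a hard stop, so the carrier is docked. Now the lock: the bar is near (0.606, 0.258, 0.123), at about 1.33 rad.

Run:
```python
from lock import *
q=list(tool_q(np.pi/2)); s=np.array(tcp(1.33))+[0,.015,0]
arm.movep([X,s[1],.30],q); arm.line_to(list(s),.15); arm.pause(.2); f0=np.array(arm.read_ft_force())
for th in np.linspace(1.33,0,12):
    arm.line_to(tcp(th),.06); f=np.array(arm.read_ft_force())-f0
    print(round(th,2),np.round(f,1))
    if abs(f).max()>25: print('STOP'); break
else:
    for o in (.002,.004,.006,.008,.010):
        arm.line_to(tcp(0,o),.03); f=np.array(arm.read_ft_force())-f0; print(o,np.round(f,1),np.round(arm.read_tool_pos(),4))
        if abs(f[2])>15: break
p=np.array(arm.read_tool_pos()); arm.line_to(list(p+.2*Z),.2)
arm.movep([.48,.2,.33],tool_q(np.pi)); print(arm.read_time())
ims=[cv2.resize(shot('wrist')[0][150:290,180:560],(760,280)),cv2.resize(snapshot('scene')[185:275,220:420],(760,310))]
cv2.imwrite('pics/fin.png',np.vstack(ims))
```

```text
1.33 [-0.9  0.3 -0.1]
1.21 [-0.4  1.  -0.2]
1.09 [-0.5  0.8  0.3]
0.97 [-0.1  0.1  0.3]
0.85 [-0.2  0.3  0.5]
0.73 [-0.3  0.4  0.3]
0.6 [-0.9  0.9  0.5]
0.48 [-0.6  1.3  0.2]
0.36 [-0.2 -0.4  0.3]
0.24 [-0.7 -0.8  0.5]
0.12 [-0.4  0.2 -0.1]
0.0 [-1.   0.5  1. ]
0.002 [-2.4 -0.8  8.2] [0.6061 0.198  0.1274]
0.004 [-5.4 -1.9 16. ] [0.6061 0.1981 0.1271]
111.925
```

View pics/fin.png

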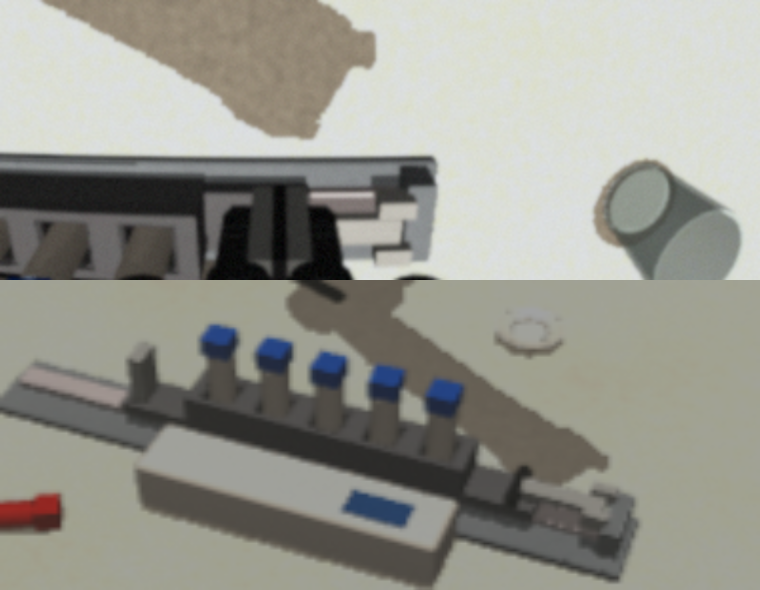

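The picture shows the arm lying level over the carrier's tab, with the bar at (520,482), and all five tubes upright. The tip stopped at z≈0.054, which matches the bar top at angle 0 (0.055). I'm handing it in.

```bash
python3 -c "
from station import ticket
print(ticket.finish_job())"
```

```text
the job is handed in; nothing more can be done
None
```

I handed the job in at about 112 s: all five tubes are upright and fully down in the carrier, the carrier is against its stop and the locking arm is fully down; one early grasp missed and nudged its tube (37 N at the wrist) before a later one took it, and no verdict came back.

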